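# Load a cuvette rack past the spring gate of an optical instrument

## Robot

A 7-joint arm with a two-finger parallel gripper is mounted at the origin on the work surface. World frame = base frame: x ahead of the robot, y to its left, z up, the work surface at z = 0. Lengths are in m, angles in rad, forces in N, time in s.
With the tool pointing down it reaches from about 0.425 to 0.95 m from the base axis. Payload 16.7 kg.
Tool frame: the origin (TCP) lies on the front face of the gripper's body, between the roots of the fingers; the fingertips stand 97 mm ahead of it and the grasp point (between the pads) lies robot.pinch_z ahead of it (robot.pinch_z is the distance from the TCP to the grasp point, in m); z points along the fingers, y is the direction in which the jaws open and shut (so a half turn about z gives the same grasp; the last joint's range is limited). The gripper opens to 94 mm and grips with 3 to 60 N. Pads are 16 mm wide; open, the fingers measure 119 mm over their backs; the gripper's body (75 mm by 177 mm) begins 78 mm behind the grasp point.
Start: joints at [1.024, 0.426, 0.074, 1.606, -0.034, 1.111, -0.067], TCP at [0.261, -0.622, 0.303] pointing down, gripper open.
Joint ranges: [-2.85, 2.85], [-0.5, 2.14], [-1.23, 1.37], [0.21, 2.46], [-1.02, 4.16], [0.16, 2.05], [-2.73, 2.73]. Speed limits (rad/s): [1.89, 1.89, 2.39, 2.39, 3.01, 3.01, 3.01].

## Interface

Orientations are given as a 3x3 rotation matrix whose columns are the frame's x, y, z axes.
In Python, from station import status, imaging, robot gives the robot as it stands.
- The arm moves only by the shell command python3 -m creep 'ROWS'. ROWS is JSON, a list of rows, each a list of 7 numbers: the turn, a rotation vector about the tool's x, y, z in degrees, then the shift along the tool's x, y, z in mm, then the closure, from 0 (fully open) to 1 (shut). In form: [[wx, wy, wz, x, y, z, gripper], ...]. A call has 1 to 5 rows; each row is the pose to reach, as a shift and turn from the pose commanded when the call began, along the tool's axes at that moment; what a row does not reach only later rows make up. A row lasts 1/8 s, in which the tool goes at most 62.5 mm and 10.7 degrees, less where a joint would pass 70% of its speed; a pose out of reach is approached as far as the arm can. A call with a gripper value outside its range is refused whole. The fingers move at their own pace and stop on an object; the grip force is fixed at half the most. Time passes only in rows, so rows that repeat a pose let the fingers close. It gives the time, the measured TCP pose, the force and the opening at its end, in the units of the state.
- status.get_state(): the state, without advancing time (a new reading comes with each control period).
- imaging.camera(name): name is "side" or "top"; returns a dict with "pixels" (420x560x3 uint8, red, green, blue), "fx", "fy", "cx", "cy" (pixels), "R" (3x3) and "t" (3): a world point X has camera coordinates R X + t. Camera axes: x right, y down, z forward; pixel columns grow to the right and rows downward; lengths in m; the calibration is good to about 2 mm. A picture is of the moment at which its call begins. There is no depth.
- robot.finish_job(): hands the job in, once; it reports no verdict.
Trained networks look in a picture, given as the dict that the camera call returned (one of the last four; its "shot" number tells which), for a name from the list of things; names that differ only in an ending like _2 or _b are one class to them, and where a whole thing is asked for, a point or a joint stands for the part that bears it (a point fixed in the world has none). Each returns a list of dicts, best first, with "p" (0 to 1); they miss things now and then, are a little off and sometimes report something else, mostly with a low value. They report only what shows in the picture. A call takes as long as a camera call. They do not tell look-alikes from the thing itself.
- imaging.masks_of(picture, query): "region" (420x560 bool, what is visible of it) and "location" ([column, row] in pixels, amid what is visible of it).
- imaging.place_of(picture, query): "location" ([column, row] in pixels: a listed point, or the origin of a listed thing).
The state is a dict: "t": time; "q": joint angles; "dq": joint speeds; "effort": joint torques, N m; "tool_pos": TCP position; "tool_rot": TCP orientation; "wrist_force": force on the tool from outside, world axes, zero at the start; "torque": the same for the moment, N m; "gripper_width": finger opening in m.
Only numpy, scipy, OpenCV 4.12 (cv2) and the standard library are available. Lean on these libraries where they do the work, as an engineer would, in place of code of your own. Each camera call takes 0.05 s, during which the arm holds its last target.

## Task

Load the blue cuvette rack into the white instrument: with one fingertip press the yellow plate beside the chute down and hold it, so that the gate sinks into the chute floor, and with the other finger push the rack along the chute past the open gate until it is fully home against the stop in the bay. Keep the gate held open the whole time the rack is over it, so that the gate never bears on the rack; then let go so that the gate springs up shut behind the rack. Only push: do not lift the rack, and leave the bottle, jar and screwdriver alone.

Things in the scene. Friction and masses are not known exactly. Their poses are not given: they have to be found in the camera images.
- chute: Fixed aluminium chute into a white instrument. Origin on the table under the centre line; x = pushing direction, z up, y across. Floor 80 mm above the table, x = -180 to +170 mm; side walls 4 mm thick, 70 mm apart inside, tops 18 mm above the floor. Gate at x = +50 mm, face of the rubber end stop at x = +164 mm. The yellow press plate is on the -y side, outside the wall.
- bay_edge (a point): Middle of the top front edge of the white bay roof (chute x = +135 mm). The roof is 102 mm wide, underside 127 mm and top 147 mm above the table, and runs 65 mm on to the instrument's body (230 mm wide, 170 mm long, top 193 mm above the table).
- hinge (a point): Point on the steel hinge rod that carries the gate, above chute x = 0, on the +y side (chute y = +60 mm), 105 mm above the table. The rod runs along the chute from x = -136 to +76 mm; its brackets reach 118 mm above the table.
- rack: Loose blue rack with eight square capped cuvettes, 0.2 to 0.45 kg, 100 mm long (its x, pointing along the chute to the instrument), 64 mm wide (y), body 34 mm high, caps to 40 mm. Origin at the centre of its underside; its tail end is at x = -50 mm in its own frame. It stands on the chute floor before the gate.
- gate (a joint): Hinge angle of gate and press plate, rad: 0 = shut (yellow blade stands 5 to 20 mm above the chute floor, blocking the rack), 0.36 = fully open (end of travel); above 0.26 the blade is wholly below the floor. A spring shuts it: about 2 N at the plate at first, about 4 N fully down. The hinge axis runs along the chute, so the plate moves down as the gate opens.
- press_plate (a point): Middle of the top of the yellow press plate, 250 mm long along the chute (chute x = -170 to +80 mm), 42 mm wide. Shut: sloping, middle about 129 mm above the table. Fully down: level, 84 mm above the table (4 mm above the chute floor), at chute y = -46 to -88 mm. At 97 mm or lower the gate is open. A finger may slide along it while another, equally low, is in the chute.
- gate_line (a point): Point of the chute floor, on its centre line, where the gate blade (6 mm thick along the chute) comes up. Fixed to the chute.
- home (a point): Point of the chute floor where the rack's origin lies when the rack is fully home against the stop; the rack's tail is then 14 mm past the gate line. Fixed to the chute.
- amber_bottle: Bystander: amber bottle with white cap, 44 mm in diameter, 85 mm high, on the table. Origin at the centre of its underside.
- jar: Bystander: white jar with grey cap, 48 mm in diameter, 50 mm high, on the table. Origin at the centre of its underside.
- screwdriver: Bystander: screwdriver 150 mm long with grey handle, lying on the table along its x.
There are look-alikes about, which are no part of the job. What is meant by the rack is not red, and is the larger of those in its own colour.

How it is judged:
On the way, in this order (a step that is already met when the one before it is completed fails the run):
1. a finger holds the gate open while the rack is still before it (value of joint gate above 0.24 rad and contact force between the fingers and gate above 0.2 N and x of rack in the frame of chute below 0 m), for 0.1 s.
2. the rack is half-way past the gate, the finger still holding it open (value of joint gate above 0.22 rad and contact force between the fingers and gate above 0.2 N and x of rack in the frame of chute above 0.05 m), for 0.05 s.
At the end, for the whole second after the job is handed in: The rack is flat on the chute floor, within 6 mm of fully home against the stop, at rest, and the gate has sprung shut behind it (within 0.04 rad) (x of rack in the frame of chute between 0.108 and 0.118 m and z of rack in the frame of chute between 0.076 and 0.084 m and angle between rack's own z axis and vertical below 0.05 rad and value of joint gate below 0.04 rad and linear speed of rack below 0.01 m/s); the robot touches nothing.
It fails at once if the rack is lifted more than 12 mm off the chute floor or tipped (z of rack in the frame of chute above 0.092 m or angle between rack's own z axis and vertical above 0.2 rad).
It fails at once if the gate bears on the rack with more than 2 N (contact force between gate and rack above 2 N).
It fails at once if a bystander is moved more than 20 mm (distance of any of amber_bottle, jar, screwdriver from where it was at the start of the episode above 0.02 m).
It also fails if it takes over 42 s, if anything falls off the work surface, if the arm or the gripper's body presses on something with over 40 N, if the wrist force passes 120 N, or if a joint passes its speed limit or range.

## Working session

There is one attempt and no reset: what is moved stays moved. The work goes in short steps, Python scripts to look and compute and a shell command to move; the robot and the scene stay as the last step left them, time stands still between calls to the robot, and variables do not carry over. Pictures are saved under pics/ and viewed, and the job is handed in when it is done.

```bash
ls; mkdir -p pics; cat > h.py <<'E'
from station import status, imaging, robot
import numpy as np, cv2
def save(p,n): cv2.imwrite('pics/'+n,p["pixels"][:,:,::-1])
E
python3 - <<'E'
from h import *
s=status.get_state(); print(s['t'],s['tool_pos'],s['tool_rot'],s['gripper_width'],robot.pinch_z)
for n in ['top','side']:
    p=imaging.camera(n); save(p,n+'1.png'); print(n,p['fx'],p['cx'],p['cy'],p['R'],p['t'])
    for q in ['chute','bay_edge','hinge','rack','press_plate','gate_line','home','amber_bottle','jar','screwdriver']:
        print(q,[(np.round(d['location'],1).tolist(),round(d['p'],2)) for d in imaging.place_of(p,q)][:4])
E
```

```text
pics
0.0 [ 0.26134066 -0.62201883  0.3019951 ] [[ 9.21930508e-01  3.87354915e-01 -5.55056879e-04]
 [ 3.87355306e-01 -9.21929803e-01  1.14272371e-03]
 [-6.90838355e-05 -1.26851607e-03 -9.99999193e-01]] 0.0941041678196077 0.0784
top 390.5493839915534 282.9402070612629 205.16577681842406 [[-0.00982438 -0.99993699  0.00543046]
 [-0.99704904  0.00938222 -0.07619174]
 [ 0.07613599 -0.00616297 -0.9970784 ]] [0.00146787 0.59865185 0.71684931]
chute []
bay_edge [([171.9, 229.2], 0.95)]
hinge [([170.4, 227.8], 0.68), ([256.9, 270.1], 0.66), ([271.7, 121.5], 0.47)]
rack [([290.4, 238.1], 0.88), ([382.2, 307.9], 0.73), ([208.6, 116.9], 0.43)]
press_plate [([289.5, 197.0], 0.66)]
gate_line [([233.1, 229.7], 0.68)]
home [([195.7, 228.1], 0.68)]
amber_bottle [([346.4, 135.3], 0.87)]
jar [([269.5, 122.6], 0.78), ([253.8, 271.2], 0.33)]
screwdriver [([206.3, 113.1], 0.78)]
side 500.04153253876484 286.49661671393164 210.21699813717902 [[-0.85913181 -0.51123107 -0.0231372 ]
 [-0.2616242   0.47762162 -0.83870756]
 [ 0.43982418 -0.71450709 -0.54409035]] [0.4890766  0.24641119 0.59843323]
chute [([291.9, 285.4], 0.92)]
bay_edge [([224.4, 254.9], 0.74)]
hinge [([322.5, 246.9], 0.92)]
rack [([419.9, 240.8], 0.9), ([310.0, 228.1], 0.84)]
press_plate [([276.7, 192.4], 0.68)]
gate_line [([271.5, 264.6], 0.55)]
home []
amber_bottle [([249.7, 206.2], 0.84), ([311.6, 229.4], 0.2)]
jar [([191.5, 242.1], 0.79), ([224.5, 259.0], 0.63)]
screwdriver []
```

View pics/top1.png

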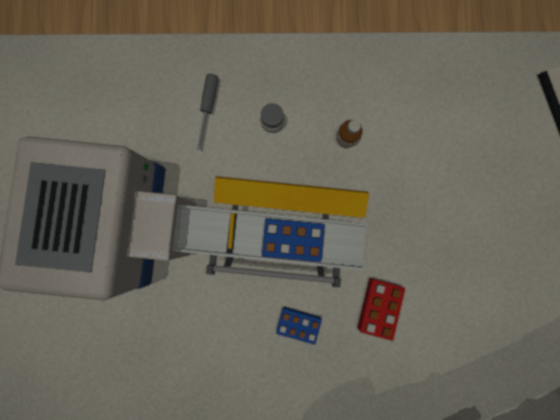

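View pics/side1.png

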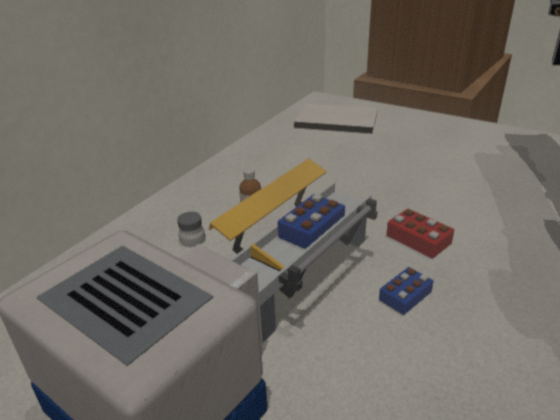

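The top view shows the chute with its instrument on the left, so pushing goes left (+y world). The large blue rack is at about (293,240), the shut gate blade at (232,230), the plate at (290,197) on the far side, and the small blue and red look-alikes are off the chute. Next I fit the chute pose.

```bash
cat >> h.py <<'E'
from scipy.optimize import least_squares
def proj(p,X):
    c=np.asarray(X)@p['R'].T+p['t']; return np.stack([p['fx']*c[...,0]/c[...,2]+p['cx'],p['fy']*c[...,1]/c[...,2]+p['cy']],-1)
def ray(p,uv,z):
    d=p['R'].T@np.array([(uv[0]-p['cx'])/p['fx'],(uv[1]-p['cy'])/p['fy'],1]); o=-p['R'].T@p['t']
    return o+d*(z-o[2])/d[2]
def ch2w(c,X):
    X=np.atleast_2d(X); a=c[2]; R=np.array([[np.cos(a),-np.sin(a),0],[np.sin(a),np.cos(a),0],[0,0,1]])
    return X@R.T+[c[0],c[1],0]
E
cat > fit.py <<'E'
from h import *
T=imaging.camera('top');S=imaging.camera('side')
P={'bay_edge':(135,0,147),'hinge':(0,60,105),'press_plate':(-45,-66,129),'gate_line':(50,0,80),'home':(114,0,80),'chute':(0,0,0)}
o=[]
gt={'bay_edge':(172,229),'hinge':(257,270),'press_plate':(290,197),'gate_line':(233,230),'home':(196,228)}
for q,X in P.items():
    for p,n in ((T,'t'),(S,'s')):
        for d in imaging.place_of(p,q):
            if n=='t' and (q not in gt or np.hypot(*(np.array(d['location'])-gt[q]))>12): continue
            if n=='s' and d['p']<.5: continue
            o.append((n,q,np.array(X)/1e3,np.array(d['location'])));
f=lambda c:np.concatenate([proj(T if n=='t' else S,ch2w(c,X))[0]-uv for n,q,X,uv in o])
r=least_squares(f,[.55,-.0,1.57],loss='soft_l1',f_scale=1.5)
c=r.x;print(c,np.degrees(c[2]))
for (n,q,X,uv),e in zip(o,f(c).reshape(-1,2)): print(n,q,e.round(1))
for p,n in ((T,'t'),(S,'s')):
  im=p['pixels'][:,:,::-1].copy()
  for seg in [[(-180,-35,98),(135,-35,98)],[(-180,35,98),(135,35,98)],[(-136,60,105),(76,60,105)],[(-170,-66,129),(80,-66,129)],[(135,-51,147),(135,51,147)],[(-180,-35,80),(-180,35,80)],[(50,-35,80),(50,35,80)]]:
    a=proj(p,ch2w(c,np.array(seg)/1e3)); cv2.line(im,*[tuple(int(v) for v in np.round(x*1)) for x in a],(0,255,0),1)
  x0,y0=(150,150) if n=='t' else (180,140)
  cv2.imwrite(f'pics/fit_{n}.png',cv2.resize(im[y0:y0+150,x0:x0+230],None,fx=3.4,fy=3.4,interpolation=cv2.INTER_CUBIC))
  for d in imaging.place_of(p,'rack'):
    w=ray(p,d['location'],.08); a=c[2]; v=w[:2]-c[:2]; print(n,'rack',d['p'],(v@[np.cos(a),np.sin(a)]).round(4),(v@[-np.sin(a),np.cos(a)]).round(4))
E
python3 fit.py
```

```text
[0.54125253 0.03661483 1.44875546] 83.00757320017702
t bay_edge [2.2 1.3]
s bay_edge [-1.6 -1.8]
t hinge [-0.9  0.6]
s hinge [-2.7  2.7]
s hinge [ 48.2 -18. ]
t press_plate [-0.1 -0.1]
s press_plate [-0.1  2. ]
t gate_line [-2.7  2.8]
s gate_line [-3.5 -1.5]
t home [1.3 1.4]
s chute [-0.4 -2. ]
t rack 0.92 -0.0545 -0.0078
t rack 0.78 -0.0798 0.1377
t rack 0.76 -0.2156 0.0958
s rack 0.83 -0.1355 0.1528
s rack 0.63 -0.0041 0.1931
s rack 0.56 -0.057 0.0026
```

View pics/fit_t.png

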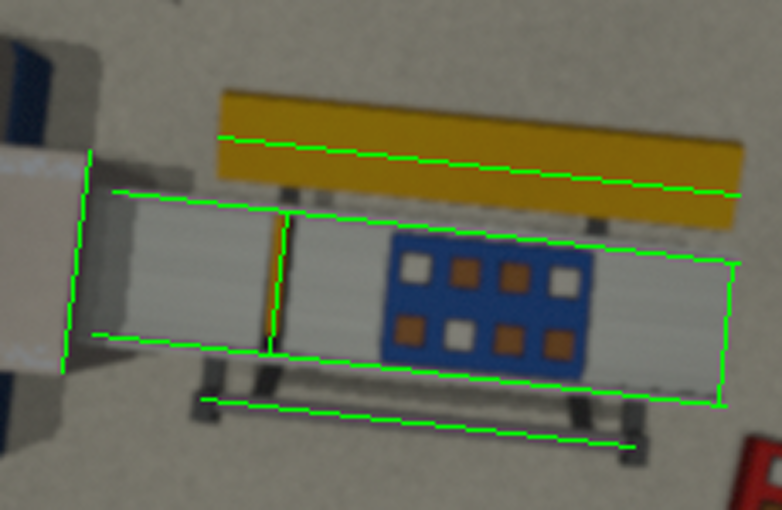

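View pics/fit_s.png

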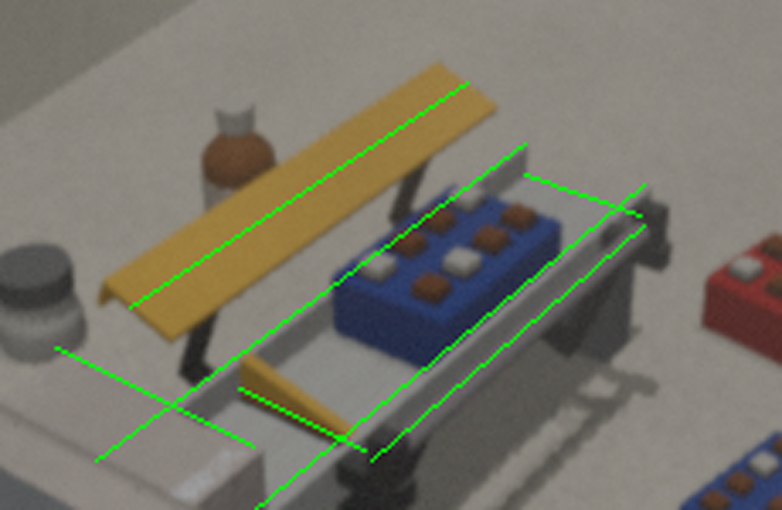

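```bash
cat > tgt.py <<'E'
from h import *
import sys
from scipy.spatial.transform import Rotation as Ro
c=np.array([0.54125253,0.03661483,1.44875546])
def chute_of(w):
    a=c[2]; v=np.asarray(w)[:2]-c[:2]; return np.array([v@[np.cos(a),np.sin(a)],v@[-np.sin(a),np.cos(a)],w[2]])
def target(x,y,z,sgn=1):
    # tool y = -sgn*chute y, tool z down
    a=c[2]; cy=np.array([-np.sin(a),np.cos(a),0]); ty=-sgn*cy; tz=np.array([0,0,-1.]); R=np.stack([np.cross(ty,tz),ty,tz],1)
    s=status.get_state(); R0=np.array(s['tool_rot']); p0=np.array(s['tool_pos'])
    print('now chute',(chute_of(p0)*1e3).round(1),'F',np.round(s['wrist_force'],1),'t',s['t'],'w',s['gripper_width'])
    print('turn',np.degrees(Ro.from_matrix(R0.T@R).as_rotvec()).round(2),'shift',(R0.T@(ch2w(c,[x,y,z])[0]-p0)*1e3).round(1))
E
python3 - <<'E'
from tgt import *
T=imaging.camera('top')
for uv in [(393,233),(593,250),(583,378),(380,362)]:
    print((chute_of(ray(T,(150+uv[0]/3.4,150+uv[1]/3.4),.114))*1e3).round(1))
target(-.135,-.0335,.28); target(-.135,-.0335,.28,-1); print(status.get_state()['q'])
print('walls/plate')
for uv,z in [((735,262),.098),((720,405),.098),((135,195),.098),((112,333),.098)]:
    print((chute_of(ray(T,(150+uv[0]/3.4,150+uv[1]/3.4),z))*1e3).round(1))
E
```

```text
[ -7.8 -29.7 114. ]
[-105.5  -32.4  114. ]
[-107.1   29.6  114. ]
[ -8.8  33.  114. ]
now chute [-688.   197.5  302.7] F [-0.3 -0.1 -0.4] t 1.95 w 0.09382675022092028
turn [ -0.    -0.   -60.22] shift [ 475.2 -365.2   22.7]
now chute [-688.   197.5  302.7] F [-0.3 -0.1 -0.4] t 1.95 w 0.09382675022092028
turn [ -0.     0.   119.78] shift [ 475.2 -365.2   22.7]
[ 1.02346593  0.4260843   0.07388489  1.60601874 -0.03410301  1.11080838
 -0.0671044 ]
walls/plate
[-178.3  -35.1   98. ]
[-177.7   36.1   98. ]
[123.  -34.7  98. ]
[125.4  34.6  98. ]
```

```bash
python3 -m creep '[[0,0,-6,48,-37,0,0.2],[0,0,-12,95,-73,0,0.42],[0,0,-18,143,-110,0,0.42],[0,0,-24,190,-146,0,0.42],[0,0,-30,238,-183,0,0.42]]'; python3 -c "
from tgt import *
target(-.135,-.0335,.28); print(status.get_state()['q'])"
```

```text
t: 2.58
tool_pos: [0.4107, -0.3597, 0.303]
tool_rot: [[0.602, 0.798, 0.001], [0.798, -0.602, -0.0], [-0.0, 0.001, -1.0]]
wrist_force: [0.7, -0.8, -0.7]
gripper_width: 0.0546
now chute [-409.3   81.3  303. ] F [ 0.7 -0.8 -0.7] t 2.575 w 0.05458493533896517
turn [ 4.000e-02  2.000e-02 -3.003e+01] shift [294.9 -37.9  22.9]
[ 0.72980683  0.22222623 -0.14901342  1.88830269  0.03826254  1.03306714
 -0.08136314]
```

```bash
python3 -m creep '[[0,0,-6,59,-8,4,0.42],[0,0,-12,118,-15,8,0.42],[0,0,-18,177,-23,12,0.42],[0,0,-24,236,-30,17,0.42],[0,0,-30,295,-38,23,0.42]]'; python3 -m creep '[[0,0,0,0,0,0,0.42],[0,0,0,0,0,0,0.42]]'; python3 -c "
from tgt import *
target(-.135,-.0335,.235); print(status.get_state()['q'])
for n in ['top','side']: save(imaging.camera(n),n+'2.png')
"
```

```text
t: 3.2
tool_pos: [0.5589, -0.1018, 0.2799]
tool_rot: [[0.123, 0.992, 0.001], [0.992, -0.123, -0.0], [-0.0, 0.001, -1.0]]
wrist_force: [0.9, -1.0, 0.5]
gripper_width: 0.0547
t: 3.45
tool_pos: [0.558, -0.1038, 0.2796]
tool_rot: [[0.126, 0.992, -0.0], [0.992, -0.126, -0.0], [-0.0, -0.0, -1.0]]
wrist_force: [-0.8, -0.1, -0.4]
gripper_width: 0.0545
now chute [-137.4  -33.7  279.6] F [-0.8 -0.1 -0.4] t 3.45 w 0.05448655082747793
turn [-0.02  0.01 -0.25] shift [ 2.4 -0.2 44.6]
[ 0.38806227  0.30007213 -0.38236532  1.85469108  0.13073595  1.01159816
 -0.17479228]
```

View pics/side2.png

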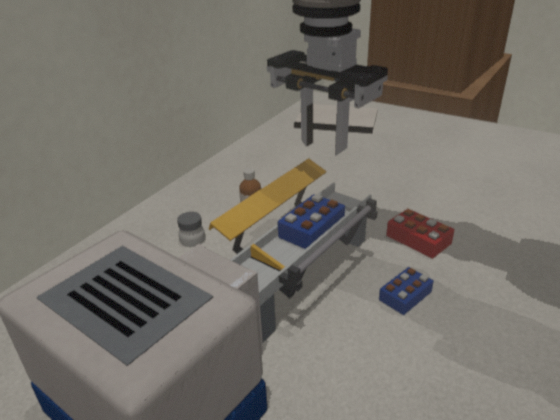

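View pics/top2.png

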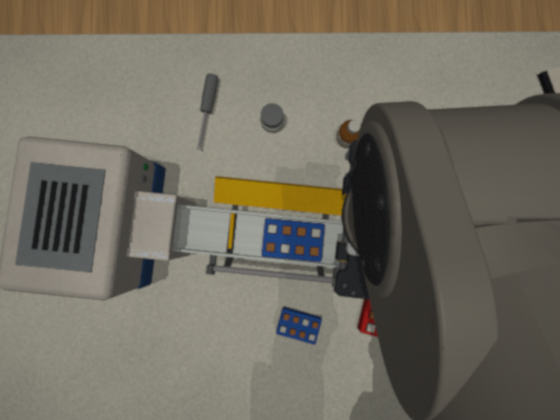

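```bash
python3 -m creep '[[0,0,0,0,0,20,0.42],[0,0,0,0,0,38,0.42],[0,0,0,0,0,42,0.42]]'; python3 -c "
from tgt import *
target(-.135,-.0335,.185)
p=imaging.camera('side');save(p,'s3.png')
im=p['pixels'][100:250,230:430,::-1].copy();cv2.imwrite('pics/s3c.png',cv2.resize(im,None,fx=4,fy=4,interpolation=cv2.INTER_CUBIC))
"
```

```text
t: 3.92
tool_pos: [0.5574, -0.1041, 0.2365]
tool_rot: [[0.127, 0.992, -0.002], [0.992, -0.127, 0.0], [-0.0, -0.002, -1.0]]
wrist_force: [-0.1, -0.6, -0.2]
gripper_width: 0.0544
now chute [-137.7  -33.1  236.5] F [-0.1 -0.6 -0.2] t 3.925 w 0.05438129821829578
turn [-0.11  0.   -0.28] shift [ 2.7  0.4 51.5]
```

View pics/s3c.png

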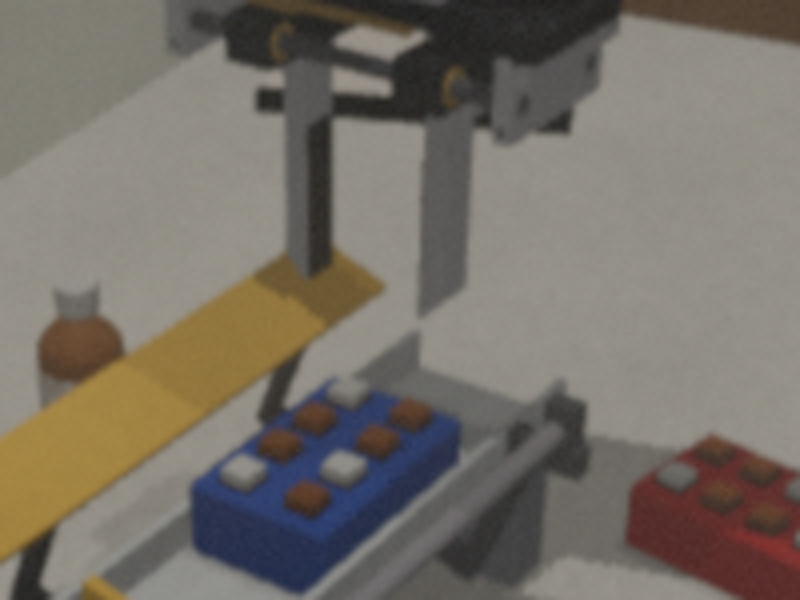

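The left finger is just above the plate centre (crop 310,265). The right finger is above the chute middle, clear behind the rack. I'll press down in stages.

```bash
python3 -m creep '[[0,0,0,0,0,12,0.42],[0,0,0,0,0,24,0.42],[0,0,0,0,0,34,0.42],[0,0,0,0,0,40,0.42],[0,0,0,0,0,40,0.42]]'; python3 -c "
from tgt import *
target(-.135,-.0335,.185)"
```

```text
t: 4.6
tool_pos: [0.5581, -0.1034, 0.1973]
tool_rot: [[0.126, 0.992, -0.001], [0.992, -0.126, 0.0], [0.0, -0.001, -1.0]]
wrist_force: [-0.3, -0.9, 3.5]
gripper_width: 0.0547
now chute [-137.   -33.7  197.3] F [-0.3 -0.9  3.5] t 4.6 w 0.054654183059575506
turn [-0.03 -0.01 -0.22] shift [ 2.  -0.2 12.3]
```

```bash
python3 -m creep '[[0,0,0,0,0,5,0.42],[0,0,0,0,0,10,0.42],[0,0,0,0,0,11,0.42],[0,0,0,0,0,11,0.42]]'; python3 -c "
from tgt import *
target(-.135,-.0335,.185)
p=imaging.camera('side')
im=p['pixels'][120:270,230:430,::-1].copy();cv2.imwrite('pics/s4c.png',cv2.resize(im,None,fx=4,fy=4,interpolation=cv2.INTER_CUBIC))
"
```

```text
t: 5.1
tool_pos: [0.558, -0.1034, 0.1866]
tool_rot: [[0.126, 0.992, -0.0], [0.992, -0.126, 0.0], [0.0, -0.0, -1.0]]
wrist_force: [-3.6, 0.1, 5.4]
gripper_width: 0.0544
now chute [-137.   -33.6  186.6] F [-3.6  0.1  5.4] t 5.1 w 0.05438825608759668
turn [-0.03 -0.   -0.22] shift [ 2.  -0.2  1.6]
```

View pics/s4c.png

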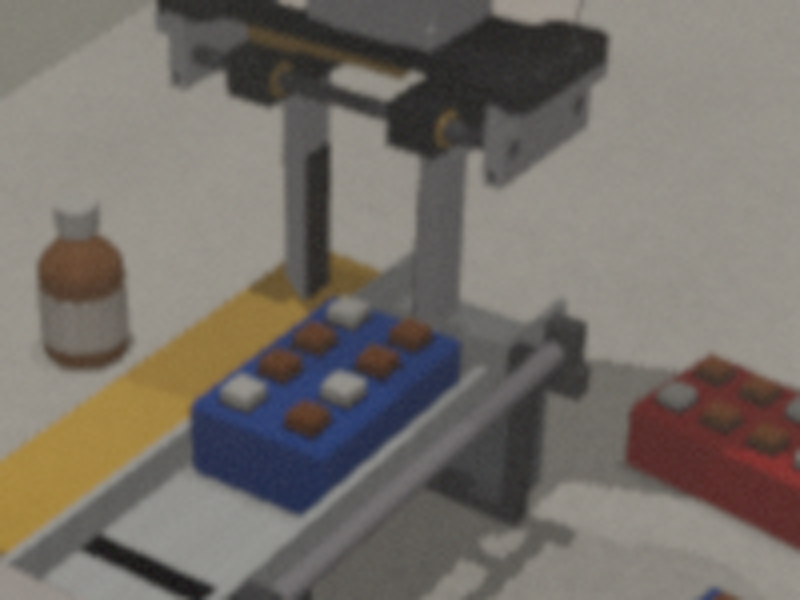

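The gate has sunk: the dark slot is visible at crop (150,565). Now I push.

```bash
python3 -m creep '[[0,0,-0.2,8,0,0,0.42],[0,0,-0.2,18,0,0,0.42],[0,0,-0.2,26,0,0,0.42],[0,0,-0.2,36,0,0,0.42],[0,0,-0.2,46,0,0,0.42]]'; python3 -c "
from tgt import *
target(.056,-.0335,.185)
p=imaging.camera('side')
im=p['pixels'][120:270,200:400,::-1].copy();cv2.imwrite('pics/s5c.png',cv2.resize(im,None,fx=4,fy=4,interpolation=cv2.INTER_CUBIC))
"
```

```text
t: 5.78
tool_pos: [0.5642, -0.0576, 0.187]
tool_rot: [[0.122, 0.993, 0.001], [0.993, -0.122, -0.001], [-0.001, 0.001, -1.0]]
wrist_force: [-1.0, -5.1, 5.6]
gripper_width: 0.0541
now chute [-90.7 -34.2 187. ] F [-1.  -5.1  5.6] t 5.775 w 0.05407941639897788
turn [ 0.04  0.04 -0.02] shift [146.7  -0.8   1.9]
```

View pics/s5c.png

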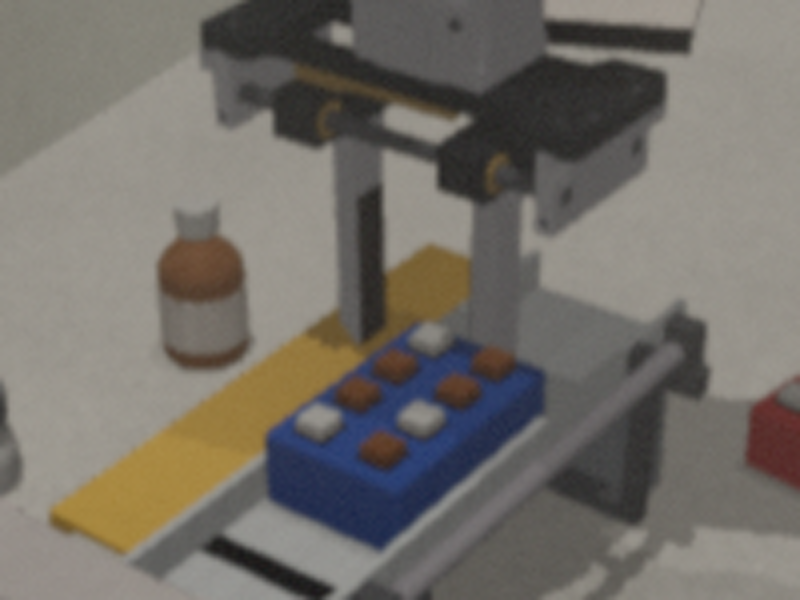

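The rack moves squarely, with about 4–5 N of push, and the gate is still down.

```bash
python3 -m creep '[[0,0,0,10,0,0.5,0.42],[0,0,0,20,0,1,0.42],[0,0,0,30,0,1,0.42],[0,0,0,40,0,1,0.42],[0,0,0,50,0,1,0.42]]';python3 -c "
from tgt import *
target(.056,-.0335,.185)
p=imaging.camera('side')
im=p['pixels'][140:290,180:380,::-1].copy();cv2.imwrite('pics/s6c.png',cv2.resize(im,None,fx=4,fy=4,interpolation=cv2.INTER_CUBIC))
"
```

```text
t: 6.45
tool_pos: [0.5702, -0.008, 0.1859]
tool_rot: [[0.122, 0.993, 0.0], [0.993, -0.122, -0.001], [-0.001, 0.0, -1.0]]
wrist_force: [0.0, -6.0, 6.0]
gripper_width: 0.0544
now chute [-40.8 -34.1 185.9] F [ 0. -6.  6.] t 6.45 w 0.05443106658180898
turn [ 0.02  0.04 -0.02] shift [96.8 -0.7  0.8]
```

View pics/s6c.png

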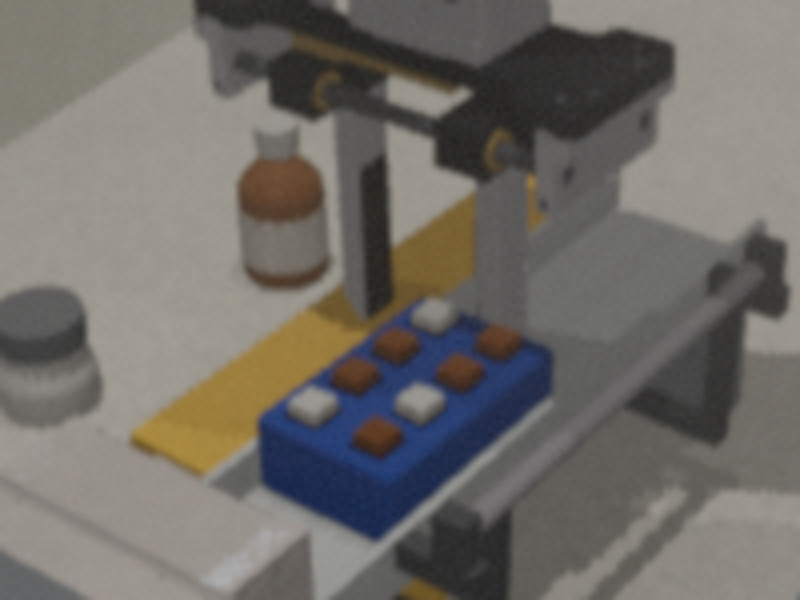

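The rack is crossing the open gate, straight, and the plate is down.

```bash
python3 -m creep '[[0,0,0,10,0,0,0.42],[0,0,0,20,0,0,0.42],[0,0,0,30,0,0,0.42],[0,0,0,40,0,0,0.42],[0,0,0,50,0,0,0.42]]';python3 -m creep '[[0,0,0,9,0,0,0.42],[0,0,0,18,0,0,0.42],[0,0,0,26,0,0,0.42],[0,0,0,32,0,0,0.42],[0,0,0,37,0,0,0.42]]';python3 -c "
from tgt import *
target(.056,-.0335,.185)
p=imaging.camera('side')
im=p['pixels'][140:290,180:380,::-1].copy();cv2.imwrite('pics/s7c.png',cv2.resize(im,None,fx=4,fy=4,interpolation=cv2.INTER_CUBIC))
"
```

```text
t: 7.12
tool_pos: [0.5761, 0.0414, 0.1858]
tool_rot: [[0.122, 0.992, -0.0], [0.992, -0.122, -0.001], [-0.001, 0.0, -1.0]]
wrist_force: [-0.6, -6.4, 6.1]
gripper_width: 0.0544
t: 7.75
tool_pos: [0.5806, 0.0781, 0.1858]
tool_rot: [[0.122, 0.993, -0.0], [0.993, -0.122, -0.001], [-0.001, 0.0, -1.0]]
wrist_force: [-1.5, -6.8, 8.3]
gripper_width: 0.0545
now chute [ 45.9 -34.  185.8] F [-1.5 -6.8  8.3] t 7.75 w 0.05447073681498286
turn [ 0.    0.04 -0.03] shift [10.1 -0.6  0.8]
```

View pics/s7c.png

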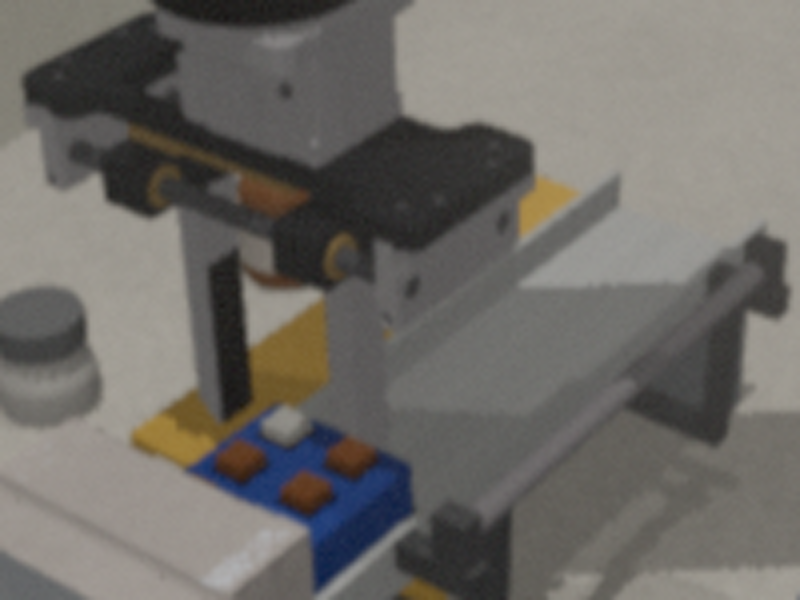

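```bash
python3 -m creep '[[0,0,0,3,0,-1,0.42],[0,0,0,6,0,-1,0.42],[0,0,0,8,0,-1,0.42]]';python3 -m creep '[[0,0,0,1,0,0,0.42],[0,0,0,2,0,0,0.42]]'; python3 -m creep '[[0,0,0,1,0,0,0.42],[0,0,0,2,0,0,0.42]]'; python3 -c "
from tgt import *
target(.056,-.0335,.185)"
```

```text
t: 8.18
tool_pos: [0.5815, 0.0857, 0.1867]
tool_rot: [[0.122, 0.993, -0.0], [0.993, -0.122, -0.001], [-0.001, -0.0, -1.0]]
wrist_force: [-2.4, -12.1, 9.2]
gripper_width: 0.0548
t: 8.43
tool_pos: [0.5816, 0.0859, 0.1867]
tool_rot: [[0.123, 0.992, -0.001], [0.992, -0.123, -0.003], [-0.003, -0.001, -1.0]]
wrist_force: [-3.5, -19.7, 12.4]
gripper_width: 0.0544
t: 8.68
tool_pos: [0.5818, 0.0862, 0.1867]
tool_rot: [[0.124, 0.992, -0.002], [0.992, -0.124, -0.005], [-0.006, -0.001, -1.0]]
wrist_force: [-5.2, -27.2, 15.8]
gripper_width: 0.0545
now chute [ 54.2 -34.2 186.7] F [ -5.2 -27.2  15.8] t 8.675 w 0.05448363219684949
turn [-0.06  0.32 -0.14] shift [ 1.9 -0.7  1.7]
```

Force climbed to 27 N with no motion, and the TCP stopped at chute x≈54 mm against about 56 expected, so the rack is at the stop. I'll back off slightly with the gate still held, look, then lift.

```bash
python3 -m creep '[[0,0,0,-4,0,0,0.42],[0,0,0,-8,0,0,0.42],[0,0,0,-12,0,0,0.42],[0,0,0,-12,0,0,0.42]]'; python3 -c "
from tgt import *
target(.056,-.0335,.185)
p=imaging.camera('side')
im=p['pixels'][170:320,180:380,::-1].copy();cv2.imwrite('pics/s8c.png',cv2.resize(im,None,fx=4,fy=4,interpolation=cv2.INTER_CUBIC))
"
```

```text
t: 9.18
tool_pos: [0.5806, 0.0784, 0.1868]
tool_rot: [[0.122, 0.993, 0.0], [0.993, -0.122, 0.0], [0.0, 0.0, -1.0]]
wrist_force: [-0.3, 1.8, 4.4]
gripper_width: 0.0544
now chute [ 46.3 -34.  186.8] F [-0.3  1.8  4.4] t 9.175 w 0.054412625969329005
turn [ 0.01 -0.03 -0.01] shift [ 9.7 -0.5  1.8]
```

View pics/s8c.png

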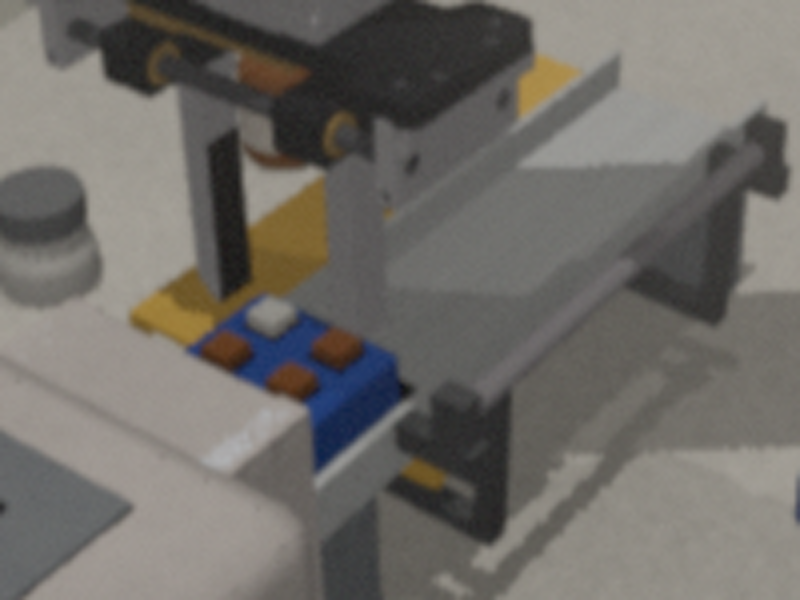

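```bash
python3 -c "
from tgt import *
p=imaging.camera('side')
for x in (.056,.064): print(x,(proj(p,ch2w(c,[[x,.032,.114],[x,-.032,.114],[x,.035,.098]]))-[180,170])*4)
print((proj(p,ch2w(c,[[.076,.06,.105],[-.136,.06,.105],[.135,.051,.147],[-.18,-.035,.098]]))-[180,170])*4)
"
```

```text
0.056 [[407.95537198 338.23911771]
 [269.84787545 274.21970189]
 [415.95080526 377.38977164]]
0.064 [[393.61681893 349.8496194 ]
 [255.17192569 284.82781639]
 [401.81928024 389.17611658]]
[[437.41155717 419.56163665]
 [755.46773517 143.99188766]
 [294.76143065 404.45513545]
 [617.59358716  47.52706703]]
```

The rack's tail corner appears at crop (395,357). The home prediction, after the 8 px row bias seen on the chute end, is (394,358), so it's home. Now I lift straight up.

```bash
python3 -m creep '[[0,0,0,0,0,-12,0.42],[0,0,0,0,0,-24,0.42],[0,0,0,0,0,-36,0.42],[0,0,0,0,0,-52,0.42],[0,0,0,0,0,-75,0.42]]'; python3 -m creep '[[0,0,0,-40,0,-25,0.42],[0,0,0,-80,0,-40,0.42],[0,0,0,-125,0,-40,0.42],[0,0,0,-170,0,-40,0.42],[0,0,0,-170,0,-40,0.42]]'; python3 -c "
from tgt import *
target(.056,-.0335,.185)
p=imaging.camera('side')
im=p['pixels'][140:290,180:380,::-1].copy();cv2.imwrite('pics/s9c.png',cv2.resize(im,None,fx=4,fy=4,interpolation=cv2.INTER_CUBIC))
p=imaging.camera('top');save(p,'t9.png')
"
```

```text
t: 9.9
tool_pos: [0.5805, 0.078, 0.2626]
tool_rot: [[0.122, 0.993, -0.0], [0.993, -0.122, -0.0], [-0.0, -0.0, -1.0]]
wrist_force: [-0.8, 0.3, 0.2]
gripper_width: 0.0546
t: 10.52
tool_pos: [0.5593, -0.0944, 0.3024]
tool_rot: [[0.127, 0.992, 0.0], [0.992, -0.127, -0.001], [-0.001, 0.0, -1.0]]
wrist_force: [-0.1, 0.4, 0.6]
gripper_width: 0.0544
now chute [-127.9  -33.9  302.4] F [-0.1  0.4  0.6] t 10.525 w 0.05439236380933076
turn [ 0.03  0.07 -0.33] shift [184.   -1.5 117.2]
```

View pics/s9c.png

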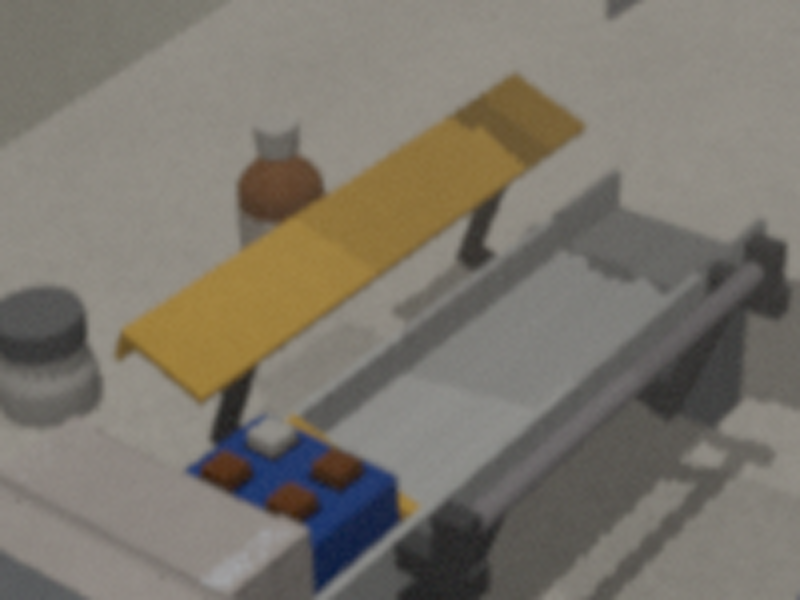

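View pics/t9.png

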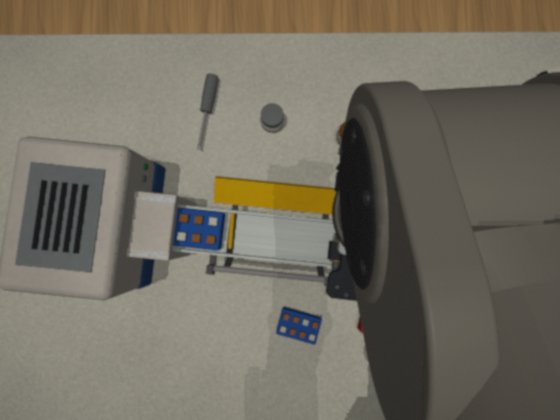

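The gate is up behind the rack: blade at top-view (232,230), rack tail at about (224,230). The bystanders haven't moved. One numeric check of the tail position follows.

```bash
python3 -c "
from tgt import *
p=imaging.camera('top')
im=p['pixels'].astype(int)
for r in (217,230,240): 
    row=im[r,170:240]; b=np.where(row[:,2]-row[:,0]>25)[0]+170; print(r,b.max(),(chute_of(ray(p,(b.max()+.5,r),.114))*1e3).round(1))
cv2.imwrite('pics/t10.png',cv2.resize(p['pixels'][190:280,160:260,::-1],None,fx=6,fy=6,interpolation=cv2.INTER_CUBIC))"
```

```text
217 223 [ 61.6 -24.4 114. ]
230 222 [ 60.6  -2.9 114. ]
240 220 [ 61.9  13.8 114. ]
```

View pics/t10.png

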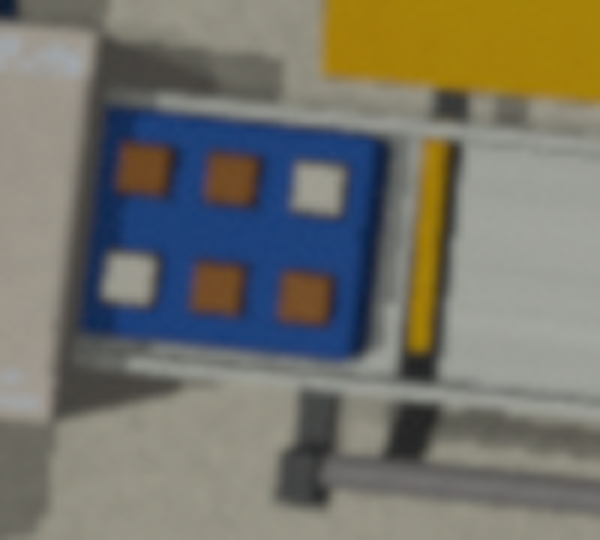

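```bash
python3 -c "
from h import *
print(status.get_state()['t'],status.get_state()['wrist_force']); print(robot.finish_job())"
```

```text
10.675 [0.51289914 0.60391868 0.68221424]
the job is handed in; nothing more can be done
None
```

The blue rack is loaded against the stop in the bay, and the gate has sprung shut behind it. I handed the job in at 10.7 s; it reports no verdict, so the result rests on my own checks.

**What I did:** One finger pressed the yellow plate down and held it while the other pushed the rack along the chute past the open gate. I stopped when the push force rose to about 27 N with almost no further movement. I backed off 8 mm with the gate still held open, then lifted straight up and moved clear.

**Last checks:**
- **Gate:** the camera pictures show the yellow blade up behind the rack's tail, with a visible gap.
- **Rack:** it sits square in the chute. The side view puts its tail at the home position, after correcting for a row offset in the camera.
- **Robot and bystanders:** the robot was clear with no contact force beyond sensor noise. The jar and screwdriver are where they were. The bottle was mostly hidden by the arm in the last top view, but looks unmoved in the side view.

**Disagreement:** the top view puts the tail at chute x of about 61–62 mm, where 64 mm is nominal. The arm likewise stopped about 2 mm short of the expected point. I put this down to an error of about 2 mm in my fit of the chute position. Even taken at face value, it is within the 6 mm tolerance.

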